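# Turn a fitted circuit board over in its turn-over fixture and lock it

## Robot

A 7-joint arm with a two-finger parallel gripper is mounted at the origin on the work surface; the furniture and walls round the work are solid. World frame = base frame: x ahead of the robot, y to its left, z up, the work surface at z = 0. Lengths are in m, angles in rad, forces in N, time in s.
With the tool pointing down it reaches from about 0.425 to 1.025 m from the base axis. Payload 9.4 kg.
Tool frame: the origin (TCP) lies midway between the tips of the shut fingers; the grasp point (between the pads) lies 19 mm behind it; z points along the fingers, y is the direction in which the jaws open and shut (so a half turn about z gives the same grasp; the last joint's range is limited). The gripper opens to 85 mm and grips with 20 to 120 N. Pads are 22 mm wide; open, the fingers measure 114 mm over their backs; the gripper's body (76 mm by 85 mm) begins 54 mm behind the grasp point. The pads swing forward as they close: fully open they stand 13 mm farther back than shut.
Start: joints at [-1.324, 0.599, -0.003, 1.599, 0.002, 0.943, -0.08], TCP at [0.231, 0.687, 0.231] pointing down, gripper open.
Joint ranges: [-2.57, 2.57], [-0.35, 1.97], [-1.29, 1.29], [0.11, 2.56], [-1.05, 4.19], [0.11, 1.86], [-2.63, 2.63]. Speed limits (rad/s): [2.22, 2.22, 3.01, 3.01, 3.14, 3.14, 3.14].

## Interface

Orientations are given as a unit quaternion [w, x, y, z].
In Python, from bench import robot, effector, status, snapshot, get_calibration, ticket gives the robot as it stands. Calls block until the motion is done:
- robot.move_pose(position, orientation): joint-space move of the TCP to a pose.
- robot.movel(position, vel=0.15, rot=None, f_stop=None): straight line of the TCP; rot=None keeps the orientation; vel is the mean speed in m/s. With f_stop (N) it stops when the force on the tool has changed by that much, and returns True; else False.
- robot.goto_joints(angles): joint-space move.
- effector.command_gripper(opening, effort=None): finger opening in m; effort is the grip in N (None keeps the last); returns when the fingers have stopped.
- robot.sleep(seconds).
- robot.ik(position, orientation): joint angles nearest the present ones, or None.
- status.get_state(): the state.
- snapshot(name): name is "side" or "top"; returns the picture (384x512x3 uint8, red, green, blue); there is no depth.
- get_calibration(name): a dict with "vfov" (degrees; the focal length in pixels is half the picture's height over the tangent of half this angle, whatever the lens; pixels are square), "cx", "cy" (the principal point, pixels), "R" (3x3) and "t" (3): a world point X has camera coordinates R X + t. Camera axes: x right, y down, z forward; pixel columns grow to the right and rows downward; lengths in m; the calibration is good to about 2 mm. A picture is of the moment at which its call begins. get_calibration takes no time and is no camera call.
A pose or a line that the arm cannot do raises robot.PlanningError and nothing moves.
- ticket.job_done(): hands the job in, once; it reports no verdict.
The state is a dict: "time_s": time; "joints": joint angles; "dq": joint speeds; "joint_efforts": joint torques, N m; "ee_pos": TCP position; "tool_rot": TCP orientation; "wrist_force": force on the tool from outside, world axes, zero at the start; "wrist_torque": the same for the moment, N m; "gripper_width": finger opening in m.
Only numpy, scipy, OpenCV 4.12 (cv2) and the standard library are available. Lean on these libraries where they do the work, as an engineer would, in place of code of your own. Each camera call takes 0.05 s, during which the arm holds its last target. There are 200 camera calls.

## Task

The circuit board in the turn-over fixture has been fitted with its parts and must be turned solder side up. Using the fingertips only, swing the red turn-button on the right fully clear of the frame, push the hinged frame up by its orange lip and over its spine until it lies flat on the left-hand rests, then swing the left turn-button back square over the frame's rim to lock it. Take neither the frame nor a button between the fingers, work gently without slamming or forcing anything, and leave the other things on the desk where they are.

Things in the scene. Friction and masses are not known exactly. Their poses are not given: they have to be found in the camera images.
- fixture: turn-over fixture, fixed to the desk; grey base plate 144 mm (x) by 250 mm (y), its top 10 mm up. Origin on the desk under its centre; x along the spine (roughly away from the robot), y to the robot's left. Spine axis along x, 60 mm up, between dark blocks 72 mm high at x = +-69 mm. Rest pillars 12 mm thick at x = +-54, y = +-87 mm; button posts 15 mm thick, 66 mm high
- frame (a joint): hinged frame with the green board, rad: 0 = flat on the right (-y), parts up; 1.57 = upright; 3.14 = flat on the left, solder side up. Stiff hinge: stays at any angle, 1 to 4 N at the rim move it. A turn-button over it blocks it; a button passes over it only when it is flat. 118 mm along the spine, 6 mm thick, 8 to 95 mm from the spine axis, which lies in its middle plane; rim 10 mm wide
- board (a point): centre of the board in the frame's middle plane, 51.5 mm from the spine axis. Moves with the frame: x along the spine as in the fixture, y towards the spine, z out of the face with the parts, which stand at most 12 mm above the middle plane
- lip (a point): centre of the orange finger lip on the frame's free edge, at fixture x = +18 mm: plate 36 mm wide (x), 26 mm long (y, towards the spine), 4 mm thick (z), bent up 35 degrees to the parts side; it leaves the rim 94 mm from the spine axis and ends 115 mm from it, 14 mm above the frame's middle plane. With the frame flat there are 47 mm free under the rim here
- button_right (a joint): right turn-button, rad: 0 = red tongue square to the spine, 11 mm over the frame's rim; grows as its stud swings towards the robot (anticlockwise from above); clear of the frame from 1.25, stop at 1.9. Starts closed, 0 to 0.25. Stays where left; 1.6 N at the stud turns it. Pivot at x = -40, y = -109 mm of the fixture; tongue 13 mm wide, 66 to 73 mm above the desk (3 mm over the flat frame), stud axis 18.5 mm from the pivot
- button_left (a joint): left turn-button, rad: 0 = red tongue square to the spine, 11 mm over the frame's rim; grows as its stud swings towards the robot (clockwise from above); clear of the frame from 1.25, stop at 1.9. Starts open, 1.4 to 1.9. Stays where left; 1.6 N at the stud turns it. Pivot at x = -40, y = +109 mm of the fixture; tongue 13 mm wide, 66 to 73 mm above the desk (3 mm over the flat frame), stud axis 18.5 mm from the pivot
- button_right_stud (a point): middle of the right button's red upright stud, on its axis, 84 mm above the desk; the stud is 10 mm thick and reaches from 73 to 95 mm; it swings with the button
- button_left_stud (a point): middle of the left button's red upright stud, on its axis, 84 mm above the desk; the stud is 10 mm thick and reaches from 73 to 95 mm; it swings with the button
- pliers: loose red-handled pliers, 44x151x10 mm, lying between the robot and the fixture; origin under the centre; leave alone
- label_roll: loose roll of white labels, 121 mm across, 52 mm high, to the right of the fixture; origin under the centre; leave alone
- small_jar: loose brown jar with white lid, 45 mm across, 52 mm high, at the right; origin under the centre; leave alone
- pen_stand: fixed blue pen stand, 87x150x110 mm, with pens up to 130 mm high, in the far right corner; origin under the centre; leave alone

How it is judged:
On the way, in this order (a step that is already met when the one before it is completed fails the run):
1. the right turn-button is swung clear of the frame, which still lies flat on the right (value of joint button_right above 1.25 rad and value of joint frame below 0.15 rad), for 0.2 s.
2. the frame lies flat on the left-hand rests (value of joint frame above 3.1 rad), for 0.2 s.
At the end, for the whole second after the job is handed in: the frame lies flat on the left-hand rests (within 0.04 rad) at rest, and the left turn-button is over its rim, within 0.35 rad of square (value of joint frame above 3.1 rad and value of joint button_left below 0.35 rad and velocity of joint frame between -0.05 and 0.05 rad/s); the robot touches nothing.
It fails at once if the frame, its lip or a button's stud is taken between the fingers (the grasp point lies inside it) ((x of the grasp point in the frame of board between -0.06 and 0.06 m and y of the grasp point in the frame of board between -0.044 and 0.044 m and z of the grasp point in the frame of board between -0.0035 and 0.0035 m) or (x of the grasp point in the frame of lip between -0.019 and 0.019 m and y of the grasp point in the frame of lip between -0.013 and 0.013 m and z of the grasp point in the frame of lip between -0.0035 and 0.0035 m) or (x of the grasp point in the frame of button_right_stud between -0.0045 and 0.0045 m and y of the grasp point in the frame of button_right_stud between -0.0045 and 0.0045 m and z of the grasp point in the frame of button_right_stud between -0.012 and 0.01 m) or (x of the grasp point in the frame of button_left_stud between -0.0045 and 0.0045 m and y of the grasp point in the frame of button_left_stud between -0.0045 and 0.0045 m and z of the grasp point in the frame of button_left_stud between -0.012 and 0.01 m)).
It fails at once if the frame is slammed (faster than 4 rad/s) (velocity of joint frame above 4 rad/s or velocity of joint frame below -4 rad/s).
It fails at once if the fixture is forced (the fingers press on it with over 60 N) (contact force between the fingers and fixture above 60 N).
It fails at once if the pliers, the label roll or the jar is moved more than 20 mm (distance of any of pliers, label_roll, small_jar from where it was at the start of the episode above 0.02 m).
It also fails if it takes over 58 s, if anything falls off the work surface, if the arm or the gripper's body presses on something with over 40 N, if the wrist force passes 120 N, or if a joint passes its speed limit or range.

## Working session

There is one attempt and no reset: what is moved stays moved. The work goes in short steps, each a Python script; the robot and the scene stay as the last script left them, time stands still between calls to the robot, and variables do not carry over. Pictures are saved under pics/ and viewed, about 8 in all and at most 12, crops included, and the job is handed in when it is done.

```bash
mkdir -p pics; ls
python3 - <<'E'
from bench import *
import cv2
for n in ("side","top"):
    im=snapshot(n); cv2.imwrite(f"pics/{n}0.png",cv2.resize(im[:,:,::-1],None,fx=1.5625,fy=1.5625,interpolation=cv2.INTER_CUBIC))
    print(n,get_calibration(n))
print(status.get_state())
E
```

```text
pics
side {'vfov': 43.81242600936937, 'cx': 256.61820294639455, 'cy': 179.20978469271432, 'R': array([[ 0.99253656, -0.12026324, -0.02019712],
       [-0.08521309, -0.56549859, -0.82033534],
       [ 0.08723474,  0.81593388, -0.57152603]]), 't': array([-0.52375085,  0.10114307,  1.17211514])}
top {'vfov': 44.94054312925408, 'cx': 260.37683058399006, 'cy': 187.57114004498246, 'R': array([[ 0.01620575, -0.99973147,  0.01656407],
       [-0.98624937, -0.01870778, -0.16420169],
       [ 0.16446747, -0.01367529, -0.9862877 ]]), 't': array([-0.06061506,  0.50228061,  1.28715529])}
{'time_s': 0.1, 'joints': array([-1.32370427,  0.6000492 , -0.00253581,  1.60005121,  0.0018059 ,
        0.94289871, -0.07982307]), 'dq': array([-0.00054221,  0.00047118,  0.00016397, -0.00218111, -0.0002359 ,
       -0.00034229, -0.00166938]), 'joint_efforts': array([ 5.16572851e-03, -7.77993107e+01,  1.57012995e+00, -2.58623278e+01,
        1.27035103e-02,  5.50501485e-03,  1.16934686e-05]), 'ee_pos': array([0.23055274, 0.68692046, 0.2305    ]), 'tool_rot': array([-4.35797894e-05,  1.61173577e-01,  9.86925826e-01, -7.00894026e-04]), 'wrist_force': array([-0.39693221,  0.50056468, -0.48895021]), 'wrist_torque': array([ 0.00194712,  0.00054291, -0.02926215]), 'gripper_width': 0.08557202284415062}
```

View pics/top0.png

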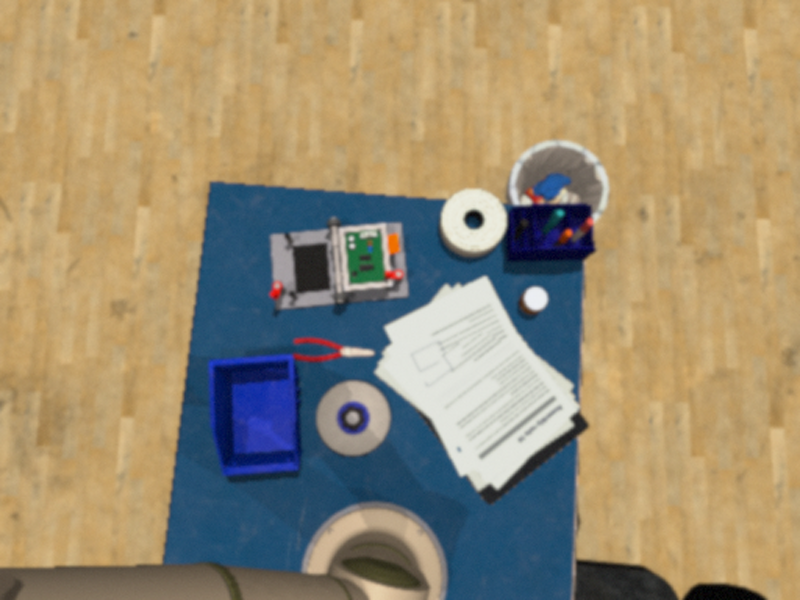

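View pics/side0.png

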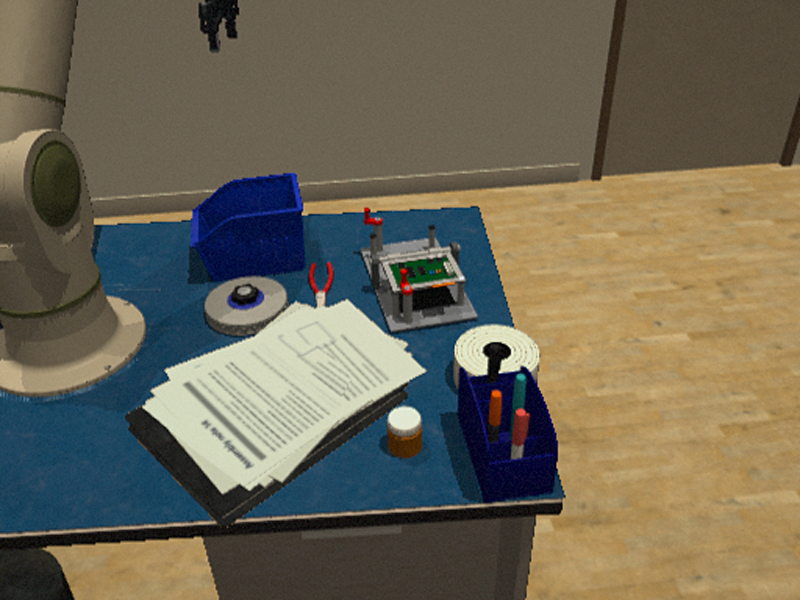

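The pictures show the fixture at about (340,262) in the top view and (418,280) in the side view. The label roll lies right of it and the pliers in front. I'll enlarge both.

Run:
```python
from bench import *
import cv2,numpy as np
def avg(n): return np.mean([snapshot(n).astype(float) for _ in range(4)],0).astype(np.uint8)
a=avg("top")[130:205,165:265]; b=avg("side")[125:215,225:315]
cv2.imwrite("pics/top1.png",cv2.resize(a[:,:,::-1],None,fx=8,fy=8,interpolation=cv2.INTER_CUBIC))
cv2.imwrite("pics/side1.png",cv2.resize(b[:,:,::-1],None,fx=6.6666667,fy=6.6666667,interpolation=cv2.INTER_CUBIC))
```

```text
(no output)
```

View pics/top1.png

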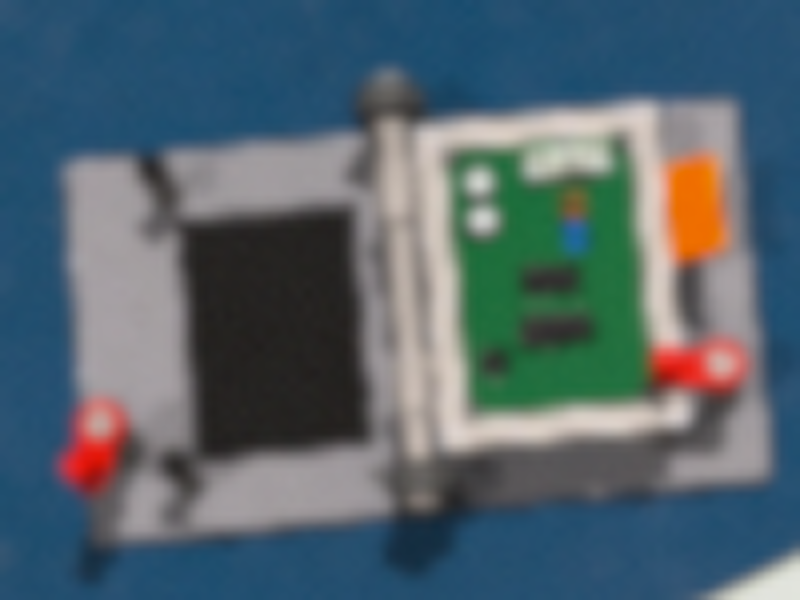

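View pics/side1.png

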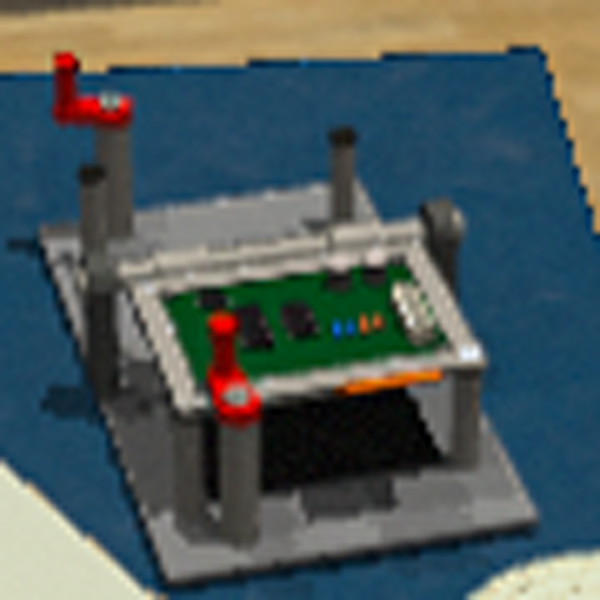

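The crops give base corners, pivots, lip, frame corners and stud tops (the red stud tops are at about (67,58) and (222,318) in the side crop, the bolts at (98,425) and (725,362) in the top crop). I'll fit the pose and the button angles.

```bash
cat > fit.py <<'E'
from bench import get_calibration
import numpy as np
from scipy.optimize import least_squares
C={n:get_calibration(n) for n in("top","side")}
def proj(n,X):
    c=C[n]; p=c["R"]@X+c["t"]; f=192/np.tan(np.radians(c["vfov"]/2))
    return np.array([c["cx"]+f*p[0]/p[2],c["cy"]+f*p[1]/p[2]])
T=lambda u,v:("top",(u+.5)/8-.5+165,(v+.5)/8-.5+130)
S=lambda u,v:("side",(u+.5)/6.6667-.5+225,(v+.5)/6.6667-.5+125)
obs=[(T(62,160),(72,125,10)),(T(738,98),(72,-125,10)),(T(775,478),(-72,-125,10)),
(T(658,100),(59,-95,63)),(T(690,428),(-59,-95,63)),(T(98,425),(-40,109,74)),(T(725,362),(-40,-109,74)),
(T(726,250),(0,-115,75)),(T(716,152),(36,-115,75)),
(S(112,102),(-40,109,74)),(S(237,398),(-40,-109,74)),(S(40,232),(-72,125,10)),(S(170,583),(-72,-125,10)),(S(537,522),(72,-125,10)),(S(362,186),(72,125,10)),
(S(67,57),'L'),(S(222,318),'R'),(T(82,478),'LT'),(T(657,362),'RT')]
def W(p,q): 
    c,s=np.cos(p[2]),np.sin(p[2]); q=np.array(q,float)/1e3
    return np.array([p[0]+c*q[0]-s*q[1],p[1]+s*q[0]+c*q[1],q[2]])
def stud(p,s,z=84,r=18.5):
    a=p[3] if s=='R' else p[4]
    return (-40-r*np.sin(a),-109+r*np.cos(a),z) if s=='R' else (-40-r*np.sin(a),109-r*np.cos(a),z)
def res(p):
    o=[]
    for (n,u,v),q in obs:
        if isinstance(q,str): q=stud(p,q[0],95) if len(q)==1 else stud(p,q[0],95)
        o+=list(proj(n,W(p,q))-[u,v])
    return np.array(o)
if __name__=="__main__":
    r=least_squares(res,[.75,.1,0,.1,1.6],loss='soft_l1')
    print(r.x); print(np.round(res(r.x).reshape(-1,2),1).tolist())
    p=r.x
    for s in'RL':print(s,W(p,stud(p,s)))
E
python3 fit.py
```

```text
[0.56076814 0.07831037 0.11402311 0.04275299 1.80028429]
[[-0.0, -0.1], [-0.6, 0.1], [-0.5, 0.0], [-0.4, 0.3], [-0.5, -0.3], [0.0, -0.5], [-0.6, 0.2], [0.0, 0.0], [0.1, -0.1], [-0.0, 1.1], [-0.0, 1.0], [-0.5, -0.2], [-0.7, 0.2], [0.5, 0.0], [-0.2, -0.3], [-0.3, 1.4], [-0.1, 1.6], [-0.3, -1.8], [1.3, -0.4]]
R [ 0.530541   -0.01625976  0.084     ]
L [0.49024946 0.18418288 0.084     ]
```

```bash
cat > h.py <<'E'
from bench import *
import numpy as np
from scipy.spatial.transform import Rotation as Ro
P=np.array([.5608,.0783,.1140]); c,s=np.cos(P[2]),np.sin(P[2])
RZ=np.array([[c,-s,0],[s,c,0],[0,0,1]])
def w(x,y,z): return RZ@np.array([x,y,z])/1e3+[P[0],P[1],0]   # fixture mm -> world m
def quat(xt,zt):
    xt=np.array(xt,float);zt=np.array(zt,float);xt/=np.linalg.norm(xt)
    q=Ro.from_matrix(RZ@np.c_[xt,np.cross(zt,xt),zt]).as_quat(); return np.r_[q[3],q[:3]]
def down(xt): return quat(xt,[0,0,-1])
H=11.5
def prof(r): return np.where(r<95,3,np.where(r<116.3,3-(r-95)*15.4/21.3,-99))
def flip(th,beta,rho,gap=0,x=18,sgn=1):
    """TCP pose with shut finger touching the back of the frame at angle th (deg)"""
    th,beta=np.radians([th,beta])
    er=np.array([-np.cos(th),np.sin(th)]);en=-np.array([np.sin(th),np.cos(th)])
    a=np.array([np.sin(beta),-np.cos(beta)]);p=np.array([np.cos(beta),np.sin(beta)])
    pts=np.array([k*H*p-t*a for k in(-1,1) for t in np.linspace(0,60,121)]+[k*H*p for k in np.linspace(-1,1,41)])
    near=(H*p if True else 0)
    r0=rho-near@er; R=pts@er+r0; N=pts@en
    n0=np.max(prof(R)-N)+gap
    yz=r0*er+n0*en
    return w(x,yz[0],60+yz[1]), quat([0,sgn*p[0],sgn*p[1]],[0,a[0],a[1]])
def F(): return np.round(status.get_state()["wrist_force"],1)
E
python3 - <<'E'
from h import *
C=get_calibration("top")
from fit import *
def back(u,v,z):
    f=192/np.tan(np.radians(C["top"]["vfov"]/2));c=C["top"];d=c["R"].T@np.array([(u-c["cx"])/f,(v-c["cy"])/f,1]);o=-c["R"].T@c["t"]
    return o+d*(z-o[2])/d[2]
for n,u,v,z in(("roll",474,222,.052),("jar",536,299,.052),("pen",550,210,.11)):
    X=back(u/1.5625,v/1.5625,z);print(n,X.round(3),(RZ.T@(X-[P[0],P[1],0])*1e3).round())
q0=None
def J(n,p,o):
    q=robot.ik(p,o);print(n,np.round(p,3),None if q is None else np.round(q,2))
for sg in(1,-1):
    J("R",w(-20,-69,84),down([-sg,-sg,0]));J("L",w(-79,134,84),down([sg,-sg,0]))
    for th,b in((0,45),(45,45),(90,37),(135,26),(180,15)): J(th,*flip(th,b,92,sgn=sg))
E
```

```text
roll [ 0.637 -0.174  0.052] [  47. -259.   52.]
jar [ 0.495 -0.287  0.052] [-107. -356.   52.]
pen [ 0.646 -0.303  0.11 ] [  42. -388.  110.]
R [0.549 0.007 0.084] [ 0.1   0.62 -0.31  2.11  0.41  0.47  1.94]
L [0.467 0.202 0.084] [-0.99  0.7   0.73  2.24 -0.97  0.55 -1.75]
0 [ 0.59  -0.019  0.04 ] [ 0.61  0.96 -0.51  1.86 -0.47  0.76  0.76]
45 [0.587 0.006 0.115] [ 0.51  0.81 -0.38  1.89 -0.63  0.87  0.82]
90 [0.58  0.068 0.145] [ 0.37  0.69 -0.38  1.95 -0.6   0.75  0.66]
135 [0.573 0.133 0.122] [ 0.1   0.64 -0.27  2.02 -0.56  0.58  0.48]
180 [0.569 0.161 0.066] [-0.14  0.68 -0.13  2.05 -0.44  0.42  0.28]
R [0.549 0.007 0.084] [-0.35  0.63  0.35  2.14 -0.49  0.44 -0.29]
L [0.467 0.202 0.084] [-0.54  0.58  0.03  2.21 -0.06  0.35  0.44]
0 [ 0.59  -0.019  0.04 ] [ 0.18  0.91  0.18  1.89 -1.01  1.07 -1.87]
45 [0.587 0.006 0.115] [ 0.15  0.79  0.18  1.91 -0.97  1.11 -1.98]
90 [0.58  0.068 0.145] [-0.12  0.7   0.37  1.99 -1.03  1.06 -2.05]
135 [0.573 0.133 0.122] [-0.32  0.66  0.36  2.04 -1.01  0.82 -2.21]
180 [0.569 0.161 0.066] [ 0.32  0.83 -0.85  2.02  0.69  0.54  2.33]
```

Run:
```python
from h import *
import cv2
def pt(n,t,z): return w((t-n)/2**.5,-(t+n)/2**.5,z)
o=down([1,1,0])
effector.command_gripper(0.0,20)
robot.move_pose(pt(63,34,190),o)
robot.movel(pt(63,34,84),vel=.15); print(F(),status.get_state()["time_s"],status.get_state()["ee_pos"],pt(63,34,84))
hit=robot.movel(pt(102,33,84),vel=.05,f_stop=15); print(hit,F(),status.get_state()["ee_pos"],pt(102,33,84),status.get_state()["gripper_width"])
ims=[snapshot("top")[130:205,165:265],snapshot("side")[125:200,225:325]]
cv2.imwrite("pics/a.png",np.vstack([cv2.resize(i[:,:,::-1],None,fx=4,fy=4,interpolation=cv2.INTER_CUBIC) for i in ims]))
print(status.get_state()["time_s"])
```

```text
[-0.4  0.1 -0.1] 4.775 [0.54856639 0.00770976 0.08444979] [0.54822927 0.00782322 0.084     ]
True [-0.  -0.5  0.1] [ 0.5368567  -0.00357341  0.08431745] [ 0.52318515 -0.02208985  0.084     ] -9.526828959696854e-05
5.3333
```

View pics/a.png

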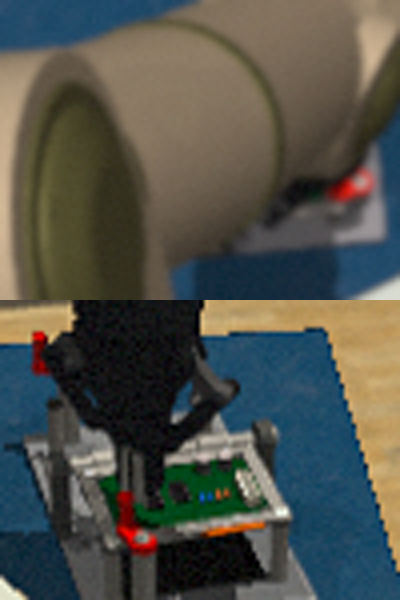

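The finger is right next to the stud, and the stop was only a contact transient, with the force back near 0. I'll continue.

Run:
```python
from h import *
import cv2
def pt(n,t,z): return w((t-n)/2**.5,-(t+n)/2**.5,z)
hit=True
for k in range(4):
    hit=robot.movel(pt(102,33,84),vel=.035,f_stop=30); e=status.get_state()
    print(hit,F(),(RZ.T@(e["ee_pos"]-[P[0],P[1],0])*1e3).round(1),e["time_s"])
    if not hit: break
robot.movel(pt(90,33,84)); robot.movel(pt(80,33,150),vel=.2)
# clear the view while moving on towards the lip side
robot.move_pose(w(18,-190,200),flip(0,45,105)[1])
ims=[snapshot("top")[130:205,165:265],snapshot("side")[125:200,225:325]]
cv2.imwrite("pics/b.png",np.vstack([cv2.resize(i[:,:,::-1],None,fx=4,fy=4,interpolation=cv2.INTER_CUBIC) for i in ims]))
print(status.get_state()["time_s"],F(),status.get_state()["joints"].round(2))
```

```text
False [1.9 1.  0.3] [-48.7 -95.7  84.1] 6.1833
8.25 [-0.2  1.2 -0.7] [ 0.54  0.73 -0.22  1.72 -0.59  1.18  0.83]
```

View pics/b.png

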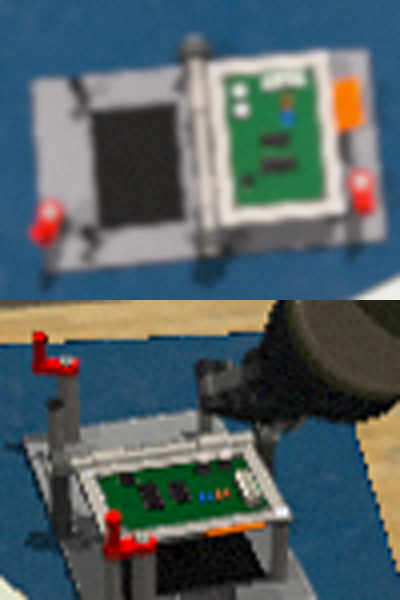

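The right button (bolt (362,178), stud about (365,205) in the top crop) now points at the robot, about 1.5 rad, and the frame is still flat. Next is the flip, starting with the approach under the lip.

Run:
```python
from h import *
import cv2
p,o=flip(0,45,108,gap=14)
a=RZ@np.array([0,.707,-.707])
print(p-a*.1,p)
robot.move_pose(p-a*.09,o); 
print(robot.movel(p,vel=.1,rot=o,f_stop=10),F())
p,o=flip(0,45,93,gap=8); print(p,robot.movel(p,vel=.08,rot=o,f_stop=10),F())
ims=[snapshot("side")[115:205,225:345]]
cv2.imwrite("pics/c.png",cv2.resize(ims[0][:,:,::-1],None,fx=5,fy=5,interpolation=cv2.INTER_CUBIC))
print(status.get_state()["time_s"],status.get_state()["ee_pos"])
```

```text
[ 0.59993588 -0.10527145  0.11271488] [ 0.59189352 -0.03503036  0.04201488]
False [-1.  -0.4 -0.4]
[ 0.59018722 -0.02012773  0.03305664] False [ 0.5 -0.5 -0.8]
10.1833 [ 0.59008195 -0.01985625  0.03296997]
```

View pics/c.png

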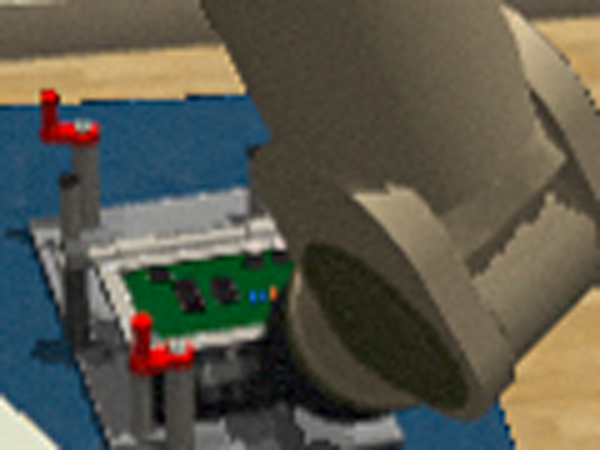

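The frame is still flat and nothing has been touched, with the finger hidden below the lip. Now the lift, in small arcs.

Run:
```python
from h import *
import cv2
for th in [0]+list(range(6,97,9)):
    b=45 if th<60 else 45-30*(th-60)/120
    p,o=flip(th,b,93)
    hit=robot.movel(p,vel=.07,rot=o,f_stop=25); print(th,hit,F())
    if hit: break
a=snapshot("side")[75:195,205:345]
cv2.imwrite("pics/d.png",cv2.resize(a[:,:,::-1],None,fx=4,fy=4,interpolation=cv2.INTER_CUBIC))
print(status.get_state()["time_s"],status.get_state()["ee_pos"],p)
```

```text
0 False [-0.  -0.4 -0.3]
6 False [ 0.4 -0.2  0.1]
15 False [ 0.7  0.2 -0.1]
24 False [-0.3 -0.2  0.2]
33 False [-0.2 -0.2 -0.2]
42 False [ 0.1 -0.2 -0.5]
51 False [ 0.1 -0.1 -1. ]
60 False [ 0.9  0.1 -0.3]
69 False [ 0.7  0.6 -0.1]
78 False [ 0.9  0.4 -0.5]
87 False [-1.  -0.5 -0.9]
96 False [ 0.2  0.1 -0.6]
14.4917 [0.57890483 0.07775688 0.14603702] [0.57897507 0.0777981  0.14604459]
```

View pics/d.png

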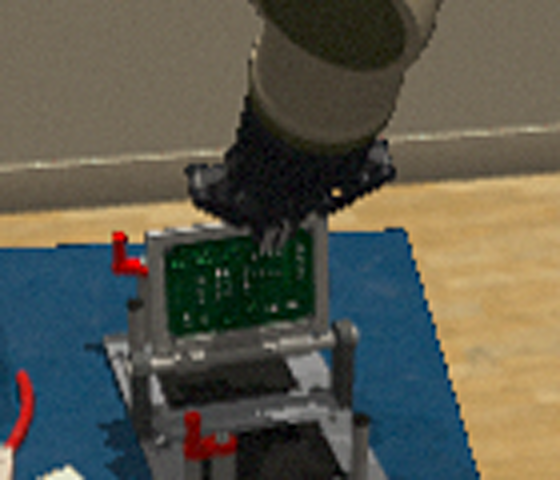

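The frame stands upright with the solder side facing the camera and the finger behind it. I'll push it over and press it down gently.

Run:
```python
from h import *
import cv2
for th in list(range(105,169,9))+[173,177,180,182,184]:
    b=45-30*(min(th,180)-60)/120
    p,o=flip(th,b,91)
    hit=robot.movel(p,vel=.07 if th<170 else .03,rot=o,f_stop=25 if th<170 else 12); print(th,hit,F())
    if hit: break
print(status.get_state()["ee_pos"],p)
robot.sleep(.3); print(F())
robot.movel(status.get_state()["ee_pos"]+[0,0,.1],vel=.2)
robot.move_pose(w(-105,150,200),down([-1,1,0]))
ims=[snapshot("top")[130:205,165:265],snapshot("side")[115:190,225:325]]
cv2.imwrite("pics/e.png",np.vstack([cv2.resize(i[:,:,::-1],None,fx=4,fy=4,interpolation=cv2.INTER_CUBIC) for i in ims]))
print(status.get_state()["time_s"])
```

```text
105 False [-0.5 -0.2  0.2]
114 False [ 0.4 -0.5  0.3]
123 False [-0.8  0.3 -0.6]
132 False [ 0.1 -0.6  0.3]
141 False [1.  0.1 0.4]
150 False [ 1.  -1.   1.3]
159 False [ 0.1 -1.   0.1]
168 False [0.7 0.1 0.4]
173 False [ 0.1 -0.4  0. ]
177 False [-0.7 -0.  -0.1]
180 False [-0.6  0.4  0.5]
182 False [-0.3 -0.3 -0.5]
184 False [-3.7 -3.1 19.2]
[0.56963399 0.16008513 0.06254928] [0.5695372  0.16022747 0.06113826]
[-4.1 -4.3 18.3]
20.4167
```

View pics/e.png

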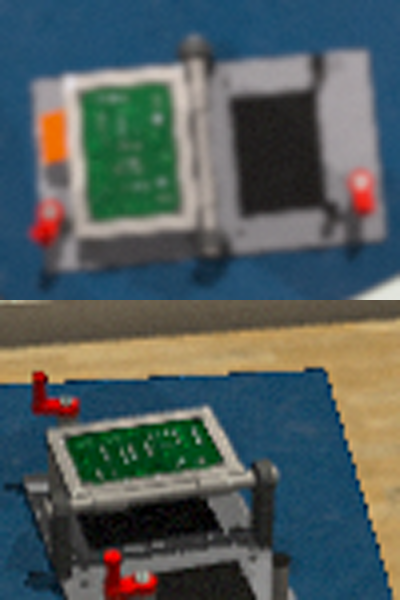

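The frame lies flat on the left: firm contact at 19 N on the rests, solder side up. Now the left button.

Run:
```python
from h import *
import cv2
def pt(n,t,z): return w((n+t)/2**.5,(t-n)/2**.5,z)
robot.move_pose(pt(-151,36,130),down([-1,1,0]))
print(robot.movel(pt(-151,36,85),vel=.12,f_stop=10),F())
for k in range(5):
    hit=robot.movel(pt(-109,34,85),vel=.035,f_stop=20); e=status.get_state()
    print(hit,F(),(RZ.T@(e["ee_pos"]-[P[0],P[1],0])*1e3).round(1),e["time_s"])
    if not hit: break
robot.movel(pt(-125,34,85)); robot.movel(pt(-140,34,160),vel=.2)
robot.move_pose(w(-105,230,250),down([-1,1,0]))
ims=[snapshot("top")[130:205,165:265],snapshot("side")[115:190,225:325]]
cv2.imwrite("pics/f.png",np.vstack([cv2.resize(i[:,:,::-1],None,fx=4,fy=4,interpolation=cv2.INTER_CUBIC) for i in ims]))
print(status.get_state()["time_s"],F())
```

```text
False [ 1.1 -1.2  1.1]
True [-0.6  0.6 -0.1] [-73.3 118.6  84.4] 21.9917
False [0.1 1.  0. ] [-52.6 101.1  85.2] 22.925
24.4417 [ 0.4  0.6 -0.5]
```

View pics/f.png

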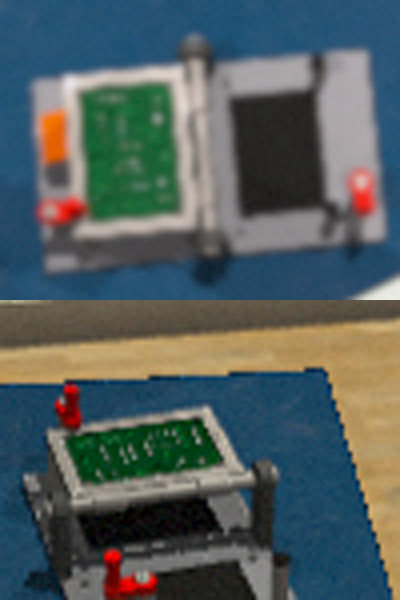

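The left tongue (bolt about (50,212), stud about (75,207) in the top crop) lies parallel to the fixture's y axis, over the rim. The arm is clear, so I'm handing in.

```bash
python3 -c "
from bench import *
robot.sleep(.3);print(ticket.job_done(),status.get_state()['time_s'])"
```

```text
the job is handed in; nothing more can be done
the job is handed in; nothing more can be done
```

The board is turned solder side up and locked, and I handed the job in at about 25 s of the 58 s allowed. No verdict was reported.

With shut fingertips I did the following:
1. **Right button:** I swung it clear to about 1.5 rad, judged from the picture, while the frame still lay flat on the right.
2. **Frame:** I pushed it up by its lip and over its spine, then pressed it onto the left rests until they resisted with 19 N.
3. **Left button:** I swung it back over the rim to about 0.05 rad from square, by finger geometry and by eye in the top picture.

- **Last pictures:** The frame was flat on the left with the left tongue over its rim. The arm was well clear, with about zero wrist force.
- **Early stops:** A force stop tripped once on each button at first contact. The force dropped straight back to about zero, and the second push at each finished normally.
- **Not measured:** I judged the frame angle and the button angles from contact and pictures only. I did not check the pliers, label roll and jar against their starting places; the arm met no unexpected force near them.

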